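# Open and hold the offcut gate of the spindle sander

### The arm

A 7-joint arm with a two-finger parallel gripper is mounted at the origin on the work surface. World frame = base frame: x ahead of the robot, y to its left, z up, the work surface at z = 0. Lengths are in m, angles in degrees, forces in N, time in s.
With the tool pointing down it reaches from about 0.425 to 0.875 m from the base axis. Payload 4.7 kg.
Tool frame: the origin (TCP) lies midway between the tips of the shut fingers; the grasp point (between the pads) lies 19 mm behind it; z points along the fingers, y is the line along which they close (so a half turn about z gives the same grasp; the last joint's range is limited). The gripper opens to 87 mm and grips with 3 to 60 N. Pads are 19 mm wide; open, the fingers measure 117 mm over their backs; the gripper's body (75 mm by 190 mm) begins 51 mm behind the grasp point.
Start: joints at [-69.15, 18.392, -4.016, 83.108, 1.295, 78.541, -3.26], TCP at [0.223, 0.611, 0.223] pointing down, gripper open.
Joint ranges: [-163.93, 163.93], [-17.29, 119.83], [-79.2, 71.16], [3.27, 140.29], [-89.18, 269.18], [5.43, 117.66], [-154.24, 154.24]. Speed limits (degrees/s): [147.25, 147.25, 180, 180, 180, 180, 180].

### API

Orientations are given as [roll, pitch, yaw] about the fixed x, y, z axes, in that order (R = Rz(yaw) Ry(pitch) Rx(roll)).
In Python, from plant import sensors, optics, r gives the robot as it stands.
- The arm moves only by the tool jog_arm, never from a script. Its argument "targets" is text: rows parted by semicolons, each of 7 numbers parted by spaces: the shift along the tool's x, y, z in m, then the turn, a rotation vector about the tool's x, y, z in rad, then the closure in counts, from 0 (fully open) to 255 (shut). In form: tx ty tz ax ay az claw; .... A call has 1 to 5 rows; each row shifts and turns the commanded pose from where the row before left it, along the tool's axes as they then stand; what a row does not reach is not made up. A row lasts 1/8 s, in which the tool goes at most 62.5 mm and 10.7 degrees, less where a joint would pass 70% of its speed; a pose out of reach is approached as far as the arm can. A call with a gripper value outside its range is refused whole. The fingers move at their own pace and stop on an object; the grip force is fixed at half the most. Time passes only in rows, so rows that do not move let the fingers close. It gives the time, the measured TCP pose, the force, the opening and the grip force at its end, in the units of the state.
- sensors.read_state(): the state, without advancing time (a new reading comes with each control period).
- optics.snapshot(name): name is "scene" or "top"; returns a dict with "pixels" (400x640x3 uint8, red, green, blue), "mtx" (3x3 intrinsics, pixels), "eye" and "rotation" of the camera in the world. Camera axes: x right, y down, z forward; pixel columns grow to the right and rows downward; lengths in m; the calibration is good to about 2 mm. A picture is of the moment at which its call begins. There is no depth.
- r.finish_job(): hands the job in; it is judged then, once.
The state is a dict: "time_s": time; "joint_pos": joint angles; "dq": joint speeds; "effort": joint torques, N m; "tcp_pos": TCP position; "tool_rot": TCP orientation; "contact_force": force on the tool from outside, world axes, zero at the start; "wrist_torque": the same for the moment, N m; "gripper_width": opening from 0.0 (shut) to 1.0 (fully open); "grasp_force": force on a finger pad.
Only numpy, scipy, OpenCV 4.12 (cv2) and the standard library are available. Lean on these libraries where they do the work, as an engineer would, in place of code of your own. Each camera call takes 0.05 s, during which the arm holds its last target. There are 200 camera calls.

### The job

Lower the sander's raised yellow cover gently onto its stop, then squeeze the red catch fully in, and after it the blue one. Then take the gate by its black handle, swing it open past its detent and finish holding it wide open by the handle, at least 70 degrees from shut: it springs back if let go, so keep hold of it at the end. Leave the cover down and do not disturb the other things around.

Things in the scene. Friction and masses are not known exactly. Their poses are not given: they have to be found in the camera images.
- sander: bench spindle sander, the green box with an aluminium deck, 240 mm deep (x), 290 mm wide (y), deck 150 mm above the table, motor behind it. Origin on the table under the middle of its front edge; x points back, away from the robot; y to the left. Fixed to the table. The gate is its front
- cover (a joint): angle of the yellow hinged cover over the sanding drum, rad: 0 = down on its stop, growing as it is raised; starts raised. A stiff hinge keeps it where it is left (about 2 to 3 N at the front strip moves it)
- cover_grip (a point): middle of the black rubber strip on top of the cover at its front edge, where it is pushed down; strip 110 mm long (along the sander's y), 18 mm deep. The cover is a hood 90 x 130 x 25 mm, hinged along y at x = 140 mm of the sander, 152 mm above the table; when down, this point is 79 mm before and 29 mm above the hinge
- red_catch: red squeeze catch on the sander's deck, at x = 18, y = +45 or -45 mm of the sander (which side varies). Origin: centre of its base's underside, on the deck; axes as the sander's. Two upright red tabs, one each side of the origin along y, each 20 mm (x) by 10 mm (y), 8 to 48 mm above the deck; 48 mm over their outer faces untouched, 34 mm squeezed. Base plate 26 x 56 x 7 mm
- red_tab (a joint): how far each red tab is squeezed in, m: 0 = out, its steel barbs (11 to 21 mm above the deck, over the front edge) locking the gate; 0.007 = fully in, gate freed. The two tabs are geared together, move symmetrically and stay where they are left; squeezing takes about 5 N
- blue_catch: blue squeeze catch on the sander's deck, at x = 18, y = +45 or -45 mm of the sander (which side varies). Origin: centre of its base's underside, on the deck; axes as the sander's. Two upright blue tabs, one each side of the origin along y, each 20 mm (x) by 10 mm (y), 8 to 48 mm above the deck; 48 mm over their outer faces untouched, 34 mm squeezed. Base plate 26 x 56 x 7 mm
- blue_tab (a joint): how far each blue tab is squeezed in, m: 0 = out, its steel barbs (11 to 21 mm above the deck, over the front edge) locking the gate; 0.007 = fully in, gate freed. The two tabs are geared together, move symmetrically and stay where they are left; squeezing takes about 5 N
- gate (a joint): angle of the gate, rad: 0 = shut, growing as it swings towards the robot, end stop at 1.5. A sprung detent resists from about 0.2 to 0.45 (a few N at the handle), then it jumps free; a closing spring (3 to 4 N at the handle when wide) draws it back from anywhere to rest against the detent near 0.6 if let go, so it must be held
- gate_hinge (a point): point on the gate's upright hinge axis, 180 mm above the table, at the left end of the sander's front edge (x = 0, y = 125 mm of the sander). Seen from above the gate opens clockwise about it. The gate is 250 mm wide, grey frame with a clear window, 15 to 145 mm above the table, with steel keepers up to 170 mm
- gate_handle: the gate's black handle, an upright round post 16 mm across, from 132 to 200 mm above the table, standing 45 mm in front of the gate on a bracket 121 to 131 mm high, 135 mm from the hinge along the gate. Origin on the post's axis, 180 mm above the table (20 mm below its top). The post spins freely on its own axis and is carried round by the gate
- sleeve: spare sanding sleeve, an upright brown tube 42 mm across and 35 mm tall, standing on the sander's deck to the right of the cover (not needed; leave alone). Origin at its underside
- glue: glue bottle, 54 mm across, 150 mm tall, standing on the table to the left of the sander (not needed; leave alone). Origin at its underside
- gouge: turning gouge lying on the table right of the sander, wooden handle and steel blade, 280 mm long, 28 mm thick, along its x axis (not needed; leave alone). Origin at its underside
- mallet: wooden mallet lying on the table right of the sander, head 75 x 120 x 60 mm, about 270 mm long along its x axis (not needed; leave alone). Origin at its underside
- offcut: pine offcut 110 x 70 x 35 mm on the table, left of the sander (not needed; leave alone). Origin at its underside
- tape: orange tape measure 68 x 34 x 62 mm on the table, left of the sander (not needed; leave alone). Origin at its underside
- mug: blue mug 80 mm across, 90 mm tall, on the table, left of the sander (not needed; leave alone). Origin at its underside

How it is judged (in metres and radians):
On the way, in this order (a step that is already met when the one before it is completed fails the run):
1. the cover is down on its stop (value of joint cover below 0.05 rad), for 0.2 s.
2. the red catch is squeezed in (value of joint red_tab above 0.0055 m), for 0.1 s.
3. the blue catch is squeezed in (value of joint blue_tab above 0.0055 m), for 0.1 s.
4. the gate is past its detent, drawn by its handle (value of joint gate above 0.55 rad and contact force between the fingers and gate_handle above 0.5 N).
At the end, for the whole second after the job is handed in: The gate is held still, at least 67 degrees (1.17 rad) open, with the fingers bearing on its handle with more than 1.5 N; the cover is down within 0.05 rad of its stop, both catches are in by at least 5.5 of their 7 mm, and every bystander is within 30 mm of where it stood (value of joint gate above 1.17 rad and velocity of joint gate between -0.1 and 0.1 rad/s and contact force between the fingers and gate_handle above 1.5 N and value of joint cover below 0.05 rad and value of joint each of red_tab, blue_tab above 0.0055 m and distance of each of sleeve, glue, gouge, mallet, offcut, tape, mug from where it was at the start of the episode below 0.03 m); the arm keeps its last pose, push and grip.
It fails at once if the cover was slammed (fell or was driven faster than 2 rad/s) (velocity of joint cover below -2 rad/s).
It fails at once if the blue catch was squeezed before the red one (value of joint blue_tab above 0.0035 m and value of joint red_tab below 0.0035 m).
It fails at once if a bystander was moved or knocked over (distance of any of sleeve, glue, gouge, mallet, offcut, tape, mug from where it was at the start of the episode above 0.03 m or angle between any of sleeve, glue, gouge, mallet, offcut, tape, mug's own z axis and vertical above 0.5 rad).
It also fails if it takes over 67 s, if anything falls off the work surface, if the arm or the gripper's body presses on something with over 40 N, if the wrist force passes 120 N, or if a joint passes its speed limit or range.

## Working session

There is one attempt and no reset: what is moved stays moved. The work goes in short steps, Python scripts to look and compute and a tool call to move; the robot and the scene stay as the last step left them, time stands still between calls to the robot, and variables do not carry over. Pictures are saved under pics/ and viewed, at most 10 in all, crops included, and the job is handed in when it is done.

Besides the shell and the picture viewer there is one more tool, called after "Request:" by a JSON object that holds its "api" and its "payload", one argument or row to a line. jog_arm: Moves the arm, as the interface text tells. Its arguments: {"type":"object","properties":{"targets":{"type":"string"}},"required":["targets"]}

```bash
ls; mkdir -p pics; python3 - <<'E'
from plant import sensors, optics, r
import cv2,numpy as np
print(sensors.read_state())
for n in("scene","top"):
    s=optics.snapshot(n); cv2.imwrite(f"pics/{n}0.png",s["pixels"][:,:,::-1]); print(n,s["mtx"],s["eye"],s["rotation"])
    np.savez(f"{n}0.npz",**s)
E
```

```text
pics
{'time_s': 0.0, 'joint_pos': array([-69.15174615,  18.43862029,  -4.01375763,  83.17516671,
         1.29645278,  78.53700986,  -3.25993316]), 'dq': array([-0.04217401, -0.17778618, -0.04056394,  0.10780907, -0.17998753,
       -0.05938209,  0.00110797]), 'effort': array([ 1.76059707e-04, -4.91289246e+01, -4.03486155e-01, -3.12523091e+01,
       -6.36083423e-02,  4.38966625e-02,  1.97577883e-04]), 'tcp_pos': array([0.22263507, 0.61011736, 0.2214639 ]), 'tool_rot': array([-1.79894514e+02,  7.55038114e-03,  1.59960182e+02]), 'contact_force': array([-0.01222166, -0.76408452,  0.1768946 ]), 'wrist_torque': array([-0.00108262, -0.01543215, -0.00036457]), 'grasp_force': 0.0, 'gripper_width': 1.005763117967113}
scene [[457.1920051    0.         318.49863356]
 [  0.         457.1920051  199.32759392]
 [  0.           0.           1.        ]] [1.34308989 0.47000169 0.76915536] [-124.80219849   -1.02378469  119.71039587]
top [[481.26720689   0.         309.76789759]
 [  0.         481.26720689 196.5654437 ]
 [  0.           0.           1.        ]] [0.3519186  0.02327951 1.25417593] [-168.76500454    0.77801021  -90.03507284]
```

View pics/scene0.png

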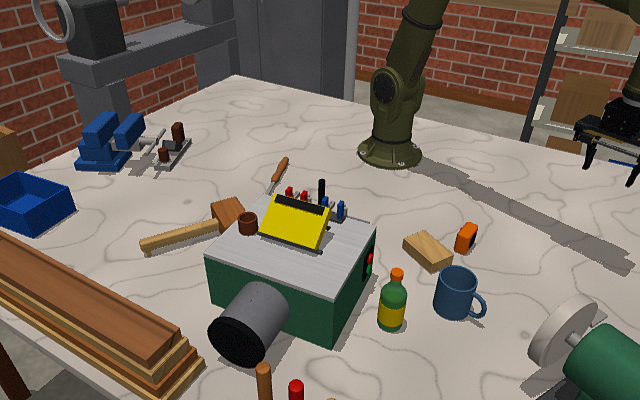

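View pics/top0.png

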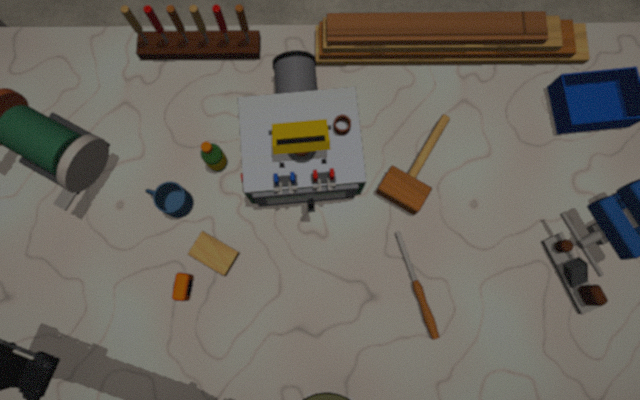

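The top view has the sander at (302,145), blue catch on the left at (285,180), red catch on the right at (323,177), handle at (311,205) and the raised cover's strip at (301,139). The scene view shows the cover raised about (298,215), and the handle at (321,188). Next I measure these.

```bash
cat > h.py <<'E'
import numpy as np,cv2
from scipy.spatial.transform import Rotation as Ro
def load(n): return dict(np.load(n+".npz"))
def ray(s,p):
    d=np.linalg.inv(s["mtx"])@[p[0],p[1],1]; R=Ro.from_euler("xyz",s["rotation"],degrees=True).as_matrix()
    return s["eye"],R@d/np.linalg.norm(d)
def plane(s,p,z):
    e,d=ray(s,p); return e+d*(z-e[2])/d[2]
def tri(s1,p1,s2,p2):
    a,u=ray(s1,p1);b,v=ray(s2,p2)
    t=np.linalg.lstsq(np.c_[u,-v],b-a,rcond=None)[0]
    P,Q=a+t[0]*u,b+t[1]*v; return (P+Q)/2,np.linalg.norm(P-Q)
def proj(s,P):
    R=Ro.from_euler("xyz",s["rotation"],degrees=True).as_matrix(); c=R.T@(np.array(P)-s["eye"]); c=s["mtx"]@c; return c[:2]/c[2]
def blobs(mask,off=(0,0),amin=8):
    n,l,st,c=cv2.connectedComponentsWithStats(mask.astype(np.uint8))
    return [(np.round(c[i]+off,1),st[i]) for i in range(1,n) if st[i][4]>=amin]
E
python3 - <<'E'
from h import *
T,S=load("top0"),load("scene0")
def crop(s,x0,x1,y0,y1): return cv2.cvtColor(s["pixels"],cv2.COLOR_RGB2HSV).astype(int)[y0:y1,x0:x1]
for nm,s,b in(("T",T,(235,370,85,225)),("S",S,(200,385,170,350))):
    q=crop(s,*b);h,sa,v=q[...,0],q[...,1],q[...,2];o=(b[0],b[2])
    for c,m in(("deck",(sa<40)&(v>110)),("yel",(h>22)&(h<33)&(sa>150)&(v>100)),("red",((h<6)|(h>174))&(sa>150)&(v>80)),("blue",(h>100)&(h<125)&(sa>120)&(v>60)),("blk",(v<45))):
        for cc,st in blobs(m,o,10): print(nm,c,cc,st[:2]+np.array(o),st[2:])
    m=((sa<40)&(v>110)).astype(np.uint8); n,l,st,c=cv2.connectedComponentsWithStats(m)
    k=1+np.argmax(st[1:,4]); 
    hull=cv2.convexHull(np.argwhere(l==k)[:,::-1].astype(np.int32)); r=cv2.approxPolyDP(hull,4,True)[:,0]+o
    for p in r: print(nm,p,plane(s,p,.15).round(3))
im=np.hstack([cv2.resize(T["pixels"][110:220,235:370],None,fx=3,fy=3,interpolation=2),cv2.resize(S["pixels"][170:280,240:370],None,fx=3,fy=3,interpolation=2)])
cv2.imwrite("pics/c1.png",im[:,:,::-1]);print(im.shape)
E
```

```text
T deck [301.5 150.3] [235  85] [  135   140 12736]
T deck [341.1 125.3] [336 122] [10  7 53]
T deck [283.6 187.6] [280 187] [ 8  3 11]
T yel [299.9 135.7] [272 120] [  57   34 1300]
T red [331.4 172.8] [330 169] [ 4  8 27]
T red [314.9 174.8] [313 171] [ 5  8 29]
T blue [275.7 177.7] [274 174] [ 5  8 32]
T blue [292.1 176.7] [290 173] [ 5  8 33]
T blk [342.6 119.4] [337 117] [12  6 35]
T blk [339.7 131.7] [334 128] [14  7 36]
T blk [300.4 139.8] [278 136] [ 46   8 178]
T blk [302.3 155.8] [290 152] [ 25   8 103]
T blk [346.9 191.1] [314 183] [ 50  15 167]
T blk [257.9 199.9] [247 194] [ 25  12 126]
T blk [291.6 195.1] [287 194] [11  3 15]
T blk [278.2 196.5] [275 196] [ 8  2 12]
T blk [310.3 203.7] [306 198] [ 9 13 71]
T [369 224] [ 0.506 -0.099  0.15 ]
T [235 224] [0.507 0.212 0.15 ]
T [235  85] [0.851 0.222 0.15 ]
T [369  85] [ 0.849 -0.107  0.15 ]
S deck [301.9 241.6] [200 170] [  185   180 16897]
S deck [255.8 299. ] [245 289] [24 18 95]
S deck [242. 309.] [240 306] [ 6  7 21]
S deck [243.2 316.7] [230 308] [ 25  21 137]
S deck [280.8 336. ] [272 331] [19 13 74]
S deck [296.2 344
[... 157 characters left out ...]
9]
S red [302.4 194.7] [300 191] [ 7  9 38]
S red [369.3 258.1] [367 253] [ 6 11 35]
S blue [324.3 201.1] [321 196] [ 7 11 52]
S blue [339.8 210. ] [337 201] [  7  19 107]
S blk [320.8 190.4] [318 179] [  7  26 143]
S blk [299.3 204.1] [275 194] [ 49  21 380]
S blk [338.6 219.7] [329 216] [17  7 25]
S blk [256.3 225.5] [255 219] [ 3 13 19]
S blk [327.7 227.6] [326 226] [ 5  5 14]
S blk [359.8 280.6] [332 231] [ 44 118 383]
S blk [357.9 263.2] [355 257] [ 7 12 19]
S blk [353.  271.8] [351 269] [ 5  7 12]
S blk [232.8 335.2] [207 317] [  58   33 1405]
S [384 349] [0.877 0.339 0.15 ]
S [200 349] [1.028 0.084 0.15 ]
S [200 170] [ 0.607 -0.291  0.15 ]
S [384 170] [0.357 0.118 0.15 ]
(330, 795, 3)
```

View pics/c1.png

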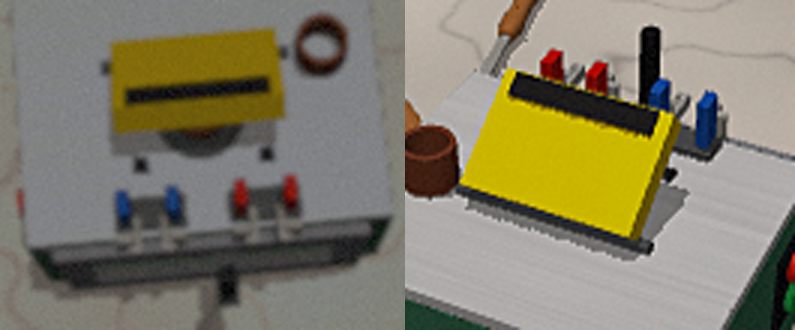

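```bash
python3 - <<'E'
from h import *
T,S=load("top0"),load("scene0")
b=[plane(T,p,.194) for p in((275.7,177.7),(292.1,176.7))]; rr=[plane(T,p,.194) for p in((314.9,174.8),(331.4,172.8))]
for P in b+rr: print(P.round(4))
B,Rd=np.mean(b,0),np.mean(rr,0); d=B-Rd; print("BR",B,Rd,np.linalg.norm(d))
yaw=np.arctan2(-d[0],d[1]); print("yaw",np.degrees(yaw))
for pt,ps in(((275.7,177.7),(324.3,201.1)),):pass
print([tri(T,a,S,c) for a,c in(((331.4,172.8),(287.6,190.8)),((314.9,174.8),(302.4,194.7)))])
print([tri(T,a,S,c) for a,c in(((292.1,176.7),(324.3,200.)),((275.7,177.7),(340,205.)))])
print("strip",tri(T,(300.4,139.8),S,(299.3,204.1)))
print("handle",plane(T,(310.3,201.3),.2),tri(T,(310.3,201.3),S,(320.8,181)))
# deck corners / front edge (top view crop x3)
for p in((28/3+235,247/3+110),(390/3+235,214/3+110)): print("front",plane(T,p,.15))
u=np.array([np.cos(yaw),np.sin(yaw),0]);v=np.array([-u[1],u[0],0])
O=(B+Rd)/2-.018*u;O[2]=0
print("O",O)
f=lambda x,y,z:O+x*u+y*v+[0,0,z]
for n,P in(("hinge",f(0,.125,.18)),("handle",f(-.045,-.01,.2)),("covh",f(.14,0,.152)),("gripdown",f(.061,0,.181)),("cornL",f(0,.145,.15)),("cornR",f(0,-.145,.15)),("bL",f(.24,.145,.15)),("bR",f(.24,-.145,.15))): print(n,P.round(4),proj(T,P).round(1),proj(S,P).round(1))
E
```

```text
[0.6064 0.1147 0.194 ]
[0.6086 0.0776 0.194 ]
[0.6128 0.0259 0.194 ]
[ 0.6173 -0.0115  0.194 ]
BR [0.60747231 0.09614071 0.194     ] [0.61504759 0.00717788 0.194     ] 0.08928476773701473
yaw 4.867059374840353
[(array([ 0.61890875, -0.01205451,  0.18837295]), np.float64(0.0007747194718011384)), (array([0.61457321, 0.02524649, 0.18819341]), np.float64(0.0014776378847167675))]
[(array([0.60951333, 0.07793099, 0.1897551 ]), np.float64(0.0003519950082174884)), (array([0.60738881, 0.11567853, 0.18881083]), np.float64(0.0011160203723670809))]
strip (array([0.68692641, 0.05941266, 0.21910897]), np.float64(0.0028160278955055838))
handle [0.5505847  0.03628708 0.2       ] (array([0.55163861, 0.03637525, 0.19435793]), np.float64(4.146839707920508e-05))
front [0.58192068 0.19177927 0.15      ]
front [ 0.60735291 -0.09171169  0.15      ]
O [0.59332485 0.0501321  0.        ]
hinge [0.5827 0.1747 0.18  ] [249.9 189.3] [368.7 210.8]
handle [0.5493 0.0364 0.2   ] [310.3 201.9] [321.3 178.5]
covh [0.7328 0.062  0.152 ] [299.8 130.5] [288.3 241.5]
gripdown [0.6541 0.0553 0.181 ] [302.1 158.8] [305.1 210.2]
cornL [0.581  0.1946 0.15  ] [243.1 192.7] [376.2 224.1]
cornR [ 0.6056 -0.0943  0.15  ] [366.1 182. ] [262.5 191.6]
bL [0.8202 0.215  0.15  ] [237.4  97. ] [333.1 297.1]
bR [ 0.8448 -0.074   0.15  ] [355.5  86.8] [201.9 250.6]
```

Request:
{"api": "jog_arm", "payload": {
  "targets": "0 0 -0.024 0 0 -0.145 255; 0 0 -0.024 0 0 -0.145 255; 0 0 -0.024 0 0 -0.144 255; 0 0 0 0 0 0 255"
}}

```text
time_s: 0.6
tcp_pos: [0.223, 0.6115, 0.2962]
tool_rot: [179.8, 0.1, -175.3]
contact_force: [0.0, -0.4, -0.3]
gripper_width: 0.629
grasp_force: 0.0
```

Request:
{"api": "jog_arm", "payload": {
  "targets": "-0.03 -0.042 0 0 0 0 255; -0.03 -0.042 0 0 0 0 255; -0.03 -0.042 0 0 0 0 255; -0.03 -0.042 0 0 0 0 255; -0.03 -0.042 0 0 0 0 255"
}}

```text
time_s: 1.23
tcp_pos: [0.3905, 0.412, 0.2928]
tool_rot: [-179.9, -0.1, -175.4]
contact_force: [0.2, 0.0, -0.1]
gripper_width: 0.07
grasp_force: 0.0
```

Request:
{"api": "jog_arm", "payload": {
  "targets": "-0.03 -0.042 0 0 0 0 255; -0.03 -0.042 0 0 0 0 255; -0.03 -0.042 0 0 0 0 255; -0.03 -0.042 0 0 0 0 255; -0.03 -0.042 0 0 0 0 255"
}}

```text
time_s: 1.85
tcp_pos: [0.5574, 0.2158, 0.2928]
tool_rot: [-180.0, -0.1, -175.4]
contact_force: [-0.3, 0.3, 0.2]
gripper_width: 0.004
grasp_force: 0.0
```

Request:
{"api": "jog_arm", "payload": {
  "targets": "-0.03 -0.042 0 0 0 0 255; -0.03 -0.042 0 0 0 0 255; -0.03 -0.042 0 0 0 0 255; -0.03 -0.042 0 0 0 0 255; 0 0 0 0 0 0 255"
}}

```text
time_s: 2.48
tcp_pos: [0.6917, 0.0537, 0.2914]
tool_rot: [-179.8, -0.2, -175.8]
contact_force: [-0.4, 0.2, -0.0]
gripper_width: 0.003
grasp_force: 0.0
```

Request:
{"api": "jog_arm", "payload": {
  "targets": "0 0.004 0.02 0 0 0.01 255; 0 0 0.02 0 0 0 255; 0 0 0.014 0 0 0 255; 0 0 0.006 0 0 0 255; 0 0 0 0 0 0 255"
}}

```text
time_s: 3.1
tcp_pos: [0.6902, 0.0643, 0.2344]
tool_rot: [180.0, -0.0, -175.8]
contact_force: [-0.5, -0.2, 0.3]
gripper_width: 0.005
grasp_force: 0.0
```

Request:
{"api": "jog_arm", "payload": {
  "targets": "0 -0.003 0.006 0 0 0 255; 0.001 0 0.005 0 0 0 255; 0.005 0 0.005 0 0 0 255; 0.005 0 0.005 0 0 0 255; 0 0 0 0 0 0 255"
}}

```text
time_s: 3.72
tcp_pos: [0.6789, 0.0602, 0.213]
tool_rot: [180.0, -0.1, -175.8]
contact_force: [-0.8, -0.9, 0.1]
gripper_width: 0.004
grasp_force: 0.0
```

Request:
{"api": "jog_arm", "payload": {
  "targets": "0.005 0 0.005 0 0 0 255; 0.004 0 0.006 0 0 0 255; 0.004 0 0.006 0 0 0 255; 0.003 0 0.006 0 0 0 255; 0 0 0 0 0 0 255"
}}

```text
time_s: 4.35
tcp_pos: [0.6629, 0.0592, 0.1896]
tool_rot: [180.0, -0.1, -175.7]
contact_force: [1.0, -0.5, 0.7]
gripper_width: 0.003
grasp_force: 0.0
```

Request:
{"api": "jog_arm", "payload": {
  "targets": "0.002 0 0.003 0 0 0 255; 0.001 0 0.003 0 0 0 255; 0 0 0.002 0 0 0 255; 0 0 0.002 0 0 0 255; 0 0 0 0 0 0 255"
}}

```text
time_s: 4.97
tcp_pos: [0.6604, 0.0589, 0.1815]
tool_rot: [180.0, -0.0, -175.7]
contact_force: [-2.8, 0.3, 6.6]
gripper_width: 0.004
grasp_force: 2.6
```

```bash
python3 - <<'E'
from plant import optics,sensors
from h import *
s=optics.snapshot("scene");np.savez("s1",**s)
im=cv2.resize(s["pixels"][140:290,220:400],None,fx=3,fy=3);cv2.imwrite("pics/s1.png",im[:,:,::-1]);print(sensors.read_state()["contact_force"])
E
```

```text
[-2.78751947  0.7829799   5.02469507]
```

View pics/s1.png

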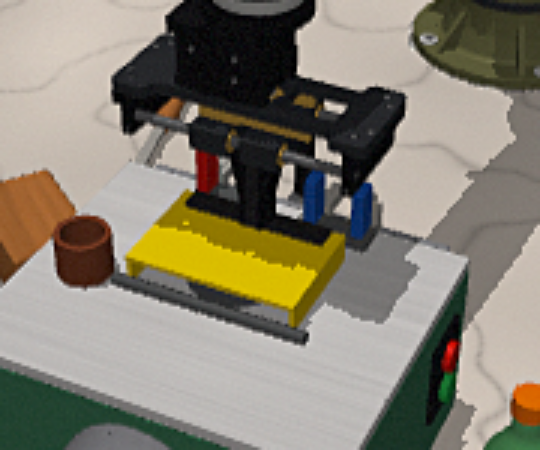

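The scene crop shows the cover down: strip centre near full-frame (306,213), against a predicted (305,210). I'll press a little more to seat it.

Request:
{"api": "jog_arm", "payload": {
  "targets": "0 0 0.002 0 0 0 255; 0 0 0.002 0 0 0 255; 0 0 0 0 0 0 255; 0 0 0 0 0 0 255"
}}

```text
time_s: 5.52
tcp_pos: [0.6605, 0.0589, 0.1812]
tool_rot: [179.9, 0.1, -175.8]
contact_force: [-8.7, -0.6, 19.4]
gripper_width: 0.006
grasp_force: 9.7
```

Request:
{"api": "jog_arm", "payload": {
  "targets": "0 0 -0.015 0 0 0 255; 0 0 -0.03 0 0 -0.011 60; 0 0 -0.03 0 0 0 60; 0.025 -0.024 0 0 0 0 60; 0.025 -0.024 0 0 0 0 60"
}}

```text
time_s: 6.15
tcp_pos: [0.6149, 0.0062, 0.2517]
tool_rot: [-180.0, 0.0, -175.1]
contact_force: [-0.3, -0.8, 0.5]
gripper_width: 0.374
grasp_force: 0.0
```

Request:
{"api": "jog_arm", "payload": {
  "targets": "0 0 0 0 0 0 60; 0 0 0 0 0 0 60; 0 0 0 0 0 0 60; 0 0 0 0 0 0 60"
}}

```text
time_s: 6.65
tcp_pos: [0.6153, 0.0077, 0.2512]
tool_rot: [-180.0, -0.0, -175.0]
contact_force: [-0.1, 0.9, -0.5]
gripper_width: 0.75
grasp_force: 0.0
```

Request:
{"api": "jog_arm", "payload": {
  "targets": "0 0 0.025 0 0 0 60; 0 0 0.02 0 0 0 60; 0 0 0.015 0 0 0 60; 0 0 0.01 0 0 0 60; 0 0 0 0 0 0 60"
}}

```text
time_s: 7.28
tcp_pos: [0.6147, 0.0068, 0.1809]
tool_rot: [-180.0, -0.1, -175.1]
contact_force: [0.4, 0.1, -0.4]
gripper_width: 0.763
grasp_force: 0.0
```

Request:
{"api": "jog_arm", "payload": {
  "targets": "0 0 0.007 0 0 0 60; 0 0 0 0 0 0 120; 0 0 0 0 0 0 200; 0 0 0 0 0 0 255; 0 0 0 0 0 0 255"
}}

```text
time_s: 7.9
tcp_pos: [0.6152, 0.0068, 0.175]
tool_rot: [180.0, 0.0, -175.1]
contact_force: [-0.2, 0.6, 0.5]
gripper_width: 0.394
grasp_force: 3.3
```

Request:
{"api": "jog_arm", "payload": {
  "targets": "0 0 0 0 0 0 255; 0 0 0 0 0 0 255; 0 0 0 0 0 0 255"
}}

```text
time_s: 8.28
tcp_pos: [0.6152, 0.0068, 0.1753]
tool_rot: [180.0, 0.1, -175.1]
contact_force: [-0.4, 0.1, 5.9]
gripper_width: 0.368
grasp_force: 30.0
```

Request:
{"api": "jog_arm", "payload": {
  "targets": "0 0 0 0 0 0 60; 0 0 0 0 0 0 60; 0 0 0 0 0 0 60; 0 0 0 0 0 0 60; 0 0 -0.02 0 0 0 60"
}}

```text
time_s: 8.9
tcp_pos: [0.6138, 0.0068, 0.1935]
tool_rot: [-180.0, -0.2, -175.1]
contact_force: [-0.4, 0.7, 0.9]
gripper_width: 0.751
grasp_force: 0.0
```

Request:
{"api": "jog_arm", "payload": {
  "targets": "0 0 -0.03 0 0 0 60; 0 0 -0.025 0 0 0 60; 0 0.045 0 0 0 0 60; 0 0.045 0 0 0 0 60; 0 0 0 0 0 0 60"
}}

```text
time_s: 9.52
tcp_pos: [0.6069, 0.1024, 0.251]
tool_rot: [179.8, 0.1, -174.7]
contact_force: [-0.3, -0.2, 0.4]
gripper_width: 0.764
grasp_force: 0.0
```

```bash
python3 - <<'E'
from plant import optics,sensors
from h import *
im=[cv2.resize(optics.snapshot(n)["pixels"][a:a+130,b:b+130],None,fx=3,fy=3) for n,a,b in(("scene",150,240),("top",110,240))]
cv2.imwrite("pics/s2.png",np.hstack(im)[:,:,::-1]);print(sensors.read_state()["tcp_pos"])
E
```

```text
[0.60765844 0.09664927 0.25083601]
```

View pics/s2.png

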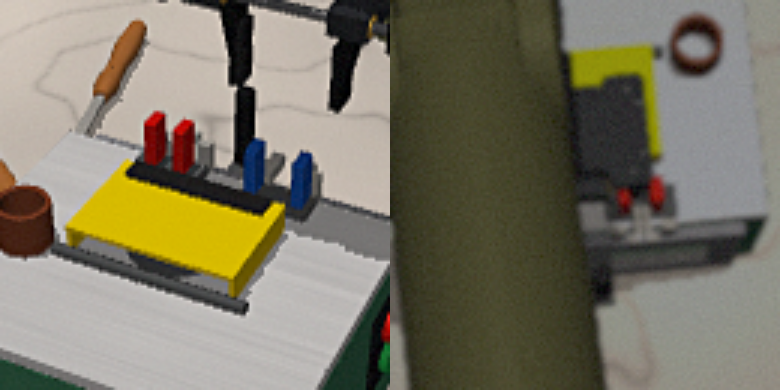

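The red tabs are now close together (crop x 153 and 183, against 255 and 302 for the blue ones). The cover is down and the fingers are over the blue catch.

Request:
{"api": "jog_arm", "payload": {
  "targets": "0 0 0.025 0 0 0 60; 0 0 0.02 0 0 0 60; 0 0 0.015 0 0 0 60; 0 0 0.01 0 0 0 60; 0 0 0 0 0 0 60"
}}

```text
time_s: 10.25
tcp_pos: [0.6071, 0.0959, 0.1792]
tool_rot: [-180.0, -0.1, -175.2]
contact_force: [-0.1, -0.2, 0.8]
gripper_width: 0.763
grasp_force: 0.0
```

Request:
{"api": "jog_arm", "payload": {
  "targets": "0 0 0.006 0 0 0 60; 0 0 0 0 0 0 120; 0 0 0 0 0 0 200; 0 0 0 0 0 0 255; 0 0 0 0 0 0 255"
}}

```text
time_s: 10.88
tcp_pos: [0.6075, 0.0965, 0.1739]
tool_rot: [180.0, 0.0, -175.1]
contact_force: [0.1, -0.3, 1.7]
gripper_width: 0.397
grasp_force: 3.3
```

Request:
{"api": "jog_arm", "payload": {
  "targets": "0 0 0 0 0 0 255; 0 0 0 0 0 0 255; 0 0 0 0 0 0 255"
}}

```text
time_s: 11.25
tcp_pos: [0.6075, 0.0966, 0.1742]
tool_rot: [180.0, 0.0, -175.1]
contact_force: [-0.7, 1.0, 5.9]
gripper_width: 0.368
grasp_force: 30.0
```

Request:
{"api": "jog_arm", "payload": {
  "targets": "0 0 0 0 0 0 60; 0 0 0 0 0 0 60; 0 0 0 0 0 0 60; 0 0 0 0 0 0 60; 0 0 -0.02 0 0 0 60"
}}

```text
time_s: 11.88
tcp_pos: [0.6061, 0.0962, 0.1919]
tool_rot: [-180.0, -0.2, -175.1]
contact_force: [0.5, -0.4, 0.5]
gripper_width: 0.755
grasp_force: 0.0
```

Request:
{"api": "jog_arm", "payload": {
  "targets": "0 0 -0.03 0 0 0 60; 0 0 -0.025 0 0 0 60; 0.031 -0.027 0 0 0 0 60; 0.031 -0.028 0 0 0 0 60; 0 0 0 0 0 0 60"
}}

```text
time_s: 12.5
tcp_pos: [0.549, 0.0331, 0.2492]
tool_rot: [-180.0, 0.0, -175.4]
contact_force: [0.4, 0.3, 0.4]
gripper_width: 0.764
grasp_force: 0.0
```

Request:
{"api": "jog_arm", "payload": {
  "targets": "0 0 0 0 0 0 60; 0 0 0.02 0 0 0 60"
}}

```text
time_s: 12.75
tcp_pos: [0.552, 0.0378, 0.2297]
tool_rot: [180.0, 0.2, -175.0]
contact_force: [0.4, -0.0, -0.3]
gripper_width: 0.764
grasp_force: 0.0
```

```bash
python3 - <<'E'
from plant import optics,sensors
from h import *
s=optics.snapshot("scene");np.savez("s3",**s)
im=cv2.resize(s["pixels"][140:270,240:400],None,fx=3,fy=3)
cv2.imwrite("pics/s3.png",im[:,:,::-1]);p=sensors.read_state()["tcp_pos"];print(p,proj(s,p),proj(s,[.55,.0364,.2]))
E
```

```text
[0.54983596 0.03765475 0.22577301] [321.94363694 169.2726457 ] [321.19590968 178.63925951]
```

View pics/s3.png

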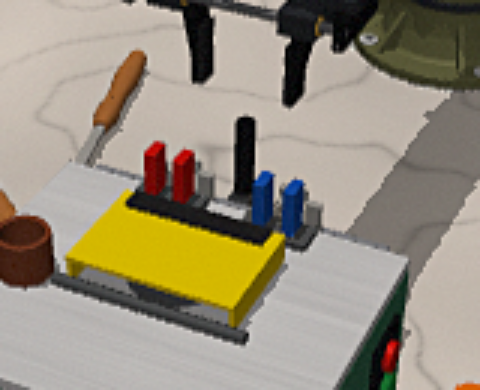

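Both catches are in, and the fingers, with tips at crop (203,80) and (292,103), straddle the post, whose top is at (245,120). I'll go down and grip it.

Request:
{"api": "jog_arm", "payload": {
  "targets": "0 0 0.02 0 0 0 60; 0 0 0.02 0 0 0 60; 0 0 0.015 0 0 0 60; 0 0 0.008 0 0 0 60; 0 0 0 0 0 0 150"
}}

```text
time_s: 13.42
tcp_pos: [0.5502, 0.0365, 0.1652]
tool_rot: [-180.0, -0.0, -175.1]
contact_force: [0.2, -0.1, 0.9]
gripper_width: 0.711
grasp_force: 0.0
```

Request:
{"api": "jog_arm", "payload": {
  "targets": "0 0 0 0 0 0 255; 0 0 0 0 0 0 255; 0 0 0 0 0 0 255; 0 0 0 0 0 0 255; 0 0 0 0 0 0 255"
}}

```text
time_s: 14.05
tcp_pos: [0.5503, 0.0362, 0.1656]
tool_rot: [-180.0, 0.0, -175.1]
contact_force: [0.2, -0.6, -0.4]
gripper_width: 0.17
grasp_force: 30.1
```

Request:
{"api": "jog_arm", "payload": {
  "targets": "0 0 0 0 0 0 255; 0 0 0 0 0 0 255"
}}

```text
time_s: 14.3
tcp_pos: [0.5503, 0.0362, 0.1656]
tool_rot: [-180.0, 0.0, -175.1]
contact_force: [-0.8, 0.3, 0.2]
gripper_width: 0.173
grasp_force: 30.0
```

Request:
{"api": "jog_arm", "payload": {
  "targets": "0.013 0.005 0 0 0 0 255; 0.013 0.006 0 0 0 0 255; 0 0 0 0 0 0 255"
}}

```text
time_s: 14.68
tcp_pos: [0.5224, 0.046, 0.1657]
tool_rot: [180.0, 0.0, -175.0]
contact_force: [2.0, 0.6, -2.3]
gripper_width: 0.173
grasp_force: 30.0
```

Request:
{"api": "jog_arm", "payload": {
  "targets": "0.011 0.0075 0 0 0 0 255; 0.011 0.009 0 0 0 0 255; 0.010 0.010 0 0 0 0 255; 0.009 0.011 0 0 0 0 255; 0 0 0 0 0 0 255"
}}

```text
time_s: 15.3
tcp_pos: [0.4763, 0.0804, 0.1655]
tool_rot: [179.9, -0.3, -175.0]
contact_force: [-6.8, -0.3, 4.7]
gripper_width: 0.171
grasp_force: 30.0
```

Request:
{"api": "jog_arm", "payload": {
  "targets": "0.008 0.011 0 0 0 0 255; 0.007 0.012 0 0 0 0 255; 0.0055 0.013 0 0 0 0 255; 0.004 0.0135 0 0 0 0 255; 0 0 0 0 0 0 255"
}}

```text
time_s: 15.92
tcp_pos: [0.4488, 0.1279, 0.1656]
tool_rot: [180.0, -0.1, -174.9]
contact_force: [-4.5, -4.1, 5.5]
gripper_width: 0.173
grasp_force: 30.0
```

Request:
{"api": "jog_arm", "payload": {
  "targets": "0.003 0.014 0 0 0 0 255; 0.0015 0.014 0 0 0 0 255; 0 0.014 0 0 0 0 255; 0 0.007 0 0 0 0 255; 0 0 0 0 0 0 255"
}}

```text
time_s: 16.55
tcp_pos: [0.4409, 0.1755, 0.1656]
tool_rot: [180.0, -0.1, -175.0]
contact_force: [-5.9, -3.6, 5.8]
gripper_width: 0.176
grasp_force: 30.0
```

Request:
{"api": "jog_arm", "payload": {
  "targets": "0 0 0 0 0 0 255; 0 0 0 0 0 0 255; 0 0 0 0 0 0 255; 0 0 0 0 0 0 255"
}}

```text
time_s: 17.05
tcp_pos: [0.4409, 0.1744, 0.1656]
tool_rot: [180.0, -0.1, -175.1]
contact_force: [-5.8, -2.6, 5.9]
gripper_width: 0.169
grasp_force: 30.0
```

```bash
python3 - <<'E'
from plant import optics,sensors
from h import *
im=[cv2.resize(optics.snapshot(n)["pixels"][a:a+190,b:b+190],None,fx=2,fy=2) for n,a,b in(("scene",130,210),("top",100,190))]
cv2.imwrite("pics/s4.png",np.hstack(im)[:,:,::-1]);p=sensors.read_state();print(p["tcp_pos"],p["contact_force"],p["dq"].round(2),p["joint_pos"].round(1))
d=p["tcp_pos"][:2]-[.5827,.1747];c,s=np.cos(np.radians(4.87)),np.sin(np.radians(4.87))
X,Y=c*d[0]+s*d[1],-s*d[0]+c*d[1];print(X,Y,np.hypot(X,Y),np.arctan2(-X,-Y)-np.arctan2(.045,.135))
E
```

```text
[0.44092002 0.17440403 0.16554438] [-6.24813582 -3.75965051  5.84109592] [-0.06  0.12 -0.09  0.1   0.06  0.03 -0.  ] [-3.340e+01 -9.000e-01  8.600e+00  1.118e+02  1.000e-01  6.920e+01
  7.000e+01]
-0.14129326903747444 0.011741543999670988 0.14178029387327543 1.3319557911991824
```

View pics/s4.png

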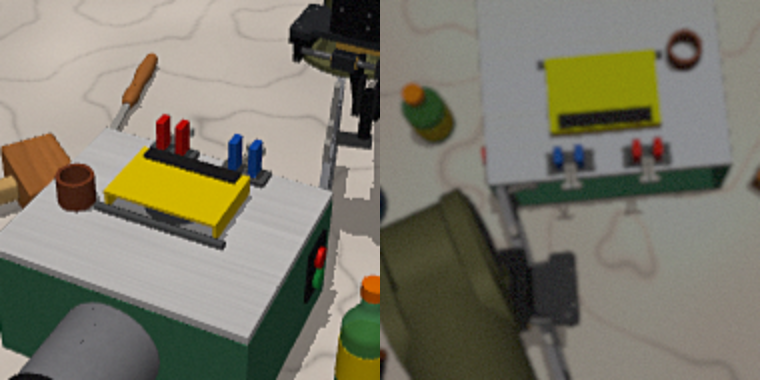

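The gate is wide open at about 76°: in the top crop its edge runs from (510,195) to (555,370). The fingers hold the handle, both catches are in, the cover is down and the bystanders are in place.

```bash
python3 -c "
from plant import r
print(r.finish_job())"
```

```text
the job is handed in; nothing more can be done
None
```

I handed the job in with the cover down, the red then the blue catch squeezed in, and the gate held by its handle at about 76° open (67° needed), at about 17 s; the hand-in returned no verdict.

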